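# Ballast a sign-stand base and put its cover on

## Robot

A 6-joint arm with a two-finger parallel gripper is mounted at the origin on the work surface. World frame = base frame: x ahead of the robot, y to its left, z up, the work surface at z = 0. Lengths are in mm, angles in rad, forces in N, time in s.
With the tool pointing down it reaches from about 375 to 900 mm from the base axis. Payload 3.1 kg.
Tool frame: the origin (TCP) lies midway between the tips of the shut fingers; the grasp point (between the pads) lies r.tcp_to_grasp behind it (r.tcp_to_grasp is the distance from the TCP to the grasp point, in mm); z points along the fingers, y is the line along which they close (so a half turn about z gives the same grasp; the last joint's range is limited). The gripper opens to 87 mm and grips with 3 to 60 N. Pads are 19 mm wide; open, the fingers measure 117 mm over their backs; the gripper's body (75 mm by 190 mm) begins 51 mm behind the grasp point.
Start: joints at [-1.468, 0.527, 1.433, -0, 1.181, -0.178], TCP at [173.227, -600.491, 222.548] pointing down, gripper open.
Joint ranges: [-3.08, 3.08], [-0.75, 2.2], [0.22, 2.44], [-1.43, 4.57], [0, 2.65], [-2.85, 2.85]. Speed limits (rad/s): [2.79, 2.79, 3.14, 3.14, 3.14, 3.14].

## Interface

Orientations are given as [roll, pitch, yaw] about the fixed x, y, z axes, in that order (R = Rz(yaw) Ry(pitch) Rx(roll)).
In Python, from plant import monitor, cams, order, r gives the robot as it stands.
- The arm moves only by the shell command python3 -m handwheel 'ROWS' [FORCE]. ROWS is JSON, a list of rows, each an object with "travel": the shift along the tool's x, y, z in m, a list of three; "twist": the turn, a rotation vector about the tool's x, y, z in degrees, a list of three; "grip": the opening, from -1 (shut) to 1 (fully open). A call has 1 to 20 rows; each row shifts and turns the commanded pose from where the row before left it, along the tool's axes as they then stand; what a row does not reach is not made up. A row lasts 1/8 s, in which the tool goes at most 62.5 mm and 10.7 degrees, less where a joint would pass 70% of its speed; a pose out of reach is approached as far as the arm can. A call with a gripper value outside its range is refused whole. The fingers move at their own pace and stop on an object; FORCE is the grip in N (left out, the last holds). Time passes only in rows, so rows that do not move let the fingers close. It gives the time, the measured TCP pose, the force, the opening and the grip force at its end, in the units of the state.
- monitor.state(): the state, without advancing time (a new reading comes with each control period).
- cams.camera(name): name is "side" or "top" or "wrist"; returns the picture (420x560x3 uint8, red, green, blue); there is no depth.
- cams.calibration(name): a dict with "fx", "fy", "cx", "cy" (pixels), "world_to_cam" (4x4, takes a point from world to camera coordinates). Camera axes: x right, y up, looking along -z (the intrinsics and any distortion apply to the point x, -y, -z); pixel columns grow to the right and rows downward; lengths in mm; the calibration is good to about 2 mm. A picture is of the moment at which its call begins: read the wrist's pose just before it. calibration takes no time and is no camera call; for the wrist camera it gives the pose at the moment of the call.
- order.close_job(): hands the job in; it is judged then, once.
The state is a dict: "clock": time; "joint_pos": joint angles; "dq": joint speeds; "joint_efforts": joint torques, N m; "tcp_pos": TCP position; "eef_rot": TCP orientation; "ft_force": force on the tool from outside, world axes, zero at the start; "ft_torque": the same for the moment, N m; "finger_gap": opening from 0.0 (shut) to 1.0 (fully open); "gripper_force": force on a finger pad.
Only numpy, scipy, OpenCV 4.12 (cv2) and the standard library are available. Lean on these libraries where they do the work, as an engineer would, in place of code of your own. Each camera call takes 0.05 s, during which the arm holds its last target. There are 200 camera calls.

## Task

Pour all eight steel slugs from the white cup into the hollow grey sign-stand base, around its upright spigot, and stand the empty cup upright on the bench again. Then slide the round cover, collar up, over the spigot and lower it, without letting it drop, until it lies flat on the base's rim. Leave the battery, the tape and the screwdriver where they are.

Things in the scene. Friction and masses are not known exactly. Their poses are not given: they have to be found in the camera images.
- base: Hollow sign-stand base: open-topped grey plastic pan, 182 mm outside diameter, 55 mm high, walls 4 mm, floor 5 mm thick. A bare steel tube (the pole spigot), 21 mm in diameter, stands in its centre to 110 mm above the underside, its top 8 mm tapering to 13 mm. Loose on the bench, 0.65 kg. Origin: centre of the underside, z up along the spigot.
- spigot_top (a point): Centre of the spigot's top end, 110 mm above the base's underside.
- cover: Round grey plastic cover of the base, lying collar up: a disc 182 mm in diameter, 4 mm thick, with a collar 38 mm in outside diameter rising in its centre to 38 mm above the underside, and a 25 mm bore right through. 140 to 240 g. Origin: centre of the underside, z up along the bore. Fully on, its underside is 55 mm above that of the base and the spigot stands 17 mm out of the collar.
- cup: White plastic cup, 95 mm high, outside diameter 53 mm at the foot, 64 mm at the rim, walls 2.5 mm, floor 4 mm, no handle; 50 to 100 g empty, about 0.36 kg with the slugs. Origin: centre of the underside, z up through the mouth. It and the cover may stand on either side of the base.
- slug1_center (a point): One of eight plain steel slugs, a cylinder 18 mm in diameter and 18 mm long, 36 g, in the cup at the start, filling it to about 60 mm; this point is its centre. They slide out of the cup only once it is tipped well past level (mouth some 35 to 45 degrees below level empties it).
- slug2_center (a point): Another of the eight plain steel slugs, a cylinder 18 mm in diameter and 18 mm long, 36 g, in the cup at the start, filling it to about 60 mm; this point is its centre.
- slug3_center (a point): Another of the eight plain steel slugs, a cylinder 18 mm in diameter and 18 mm long, 36 g, in the cup at the start, filling it to about 60 mm; this point is its centre.
- slug4_center (a point): Another of the eight plain steel slugs, a cylinder 18 mm in diameter and 18 mm long, 36 g, in the cup at the start, filling it to about 60 mm; this point is its centre.
- slug5_center (a point): Another of the eight plain steel slugs, a cylinder 18 mm in diameter and 18 mm long, 36 g, in the cup at the start, filling it to about 60 mm; this point is its centre.
- slug6_center (a point): Another of the eight plain steel slugs, a cylinder 18 mm in diameter and 18 mm long, 36 g, in the cup at the start, filling it to about 60 mm; this point is its centre.
- slug7_center (a point): Another of the eight plain steel slugs, a cylinder 18 mm in diameter and 18 mm long, 36 g, in the cup at the start, filling it to about 60 mm; this point is its centre.
- slug8_center (a point): Another of the eight plain steel slugs, a cylinder 18 mm in diameter and 18 mm long, 36 g, in the cup at the start, filling it to about 60 mm; this point is its centre.
- battery: Bystander: orange and black power-tool battery, 75 x 115 x 88 mm, beyond the work. Origin: centre of the underside.
- tape: Bystander: roll of yellow tape lying flat, 96 mm diameter, 24 mm high. Origin: centre of the underside.
- driver: Bystander: green-handled screwdriver lying on the bench, 200 mm long. Origin: about its middle, x along the shaft towards the tip.
Things that resemble listed ones, but are neither listed nor needed, are in the scene too. What is meant by the cup is not red, and is the smaller of those in its own colour.

How it is judged (in metres and radians):
On the way:
1. all eight slugs lie inside the base and the cover is not on yet (horizontal distance between each of slug1_center, slug2_center, slug3_center, slug4_center, slug5_center, slug6_center, slug7_center, slug8_center and base below 0.087 m and z of slug1_center in the frame of base between 0 and 0.055 m and z of slug2_center in the frame of base between 0 and 0.055 m and z of slug3_center in the frame of base between 0 and 0.055 m and z of slug4_center in the frame of base between 0 and 0.055 m and z of slug5_center in the frame of base between 0 and 0.055 m and z of slug6_center in the frame of base between 0 and 0.055 m and z of slug7_center in the frame of base between 0 and 0.055 m and z of slug8_center in the frame of base between 0 and 0.055 m and horizontal distance between cover and base above 0.05 m), for 0.2 s.
At the end, for the whole second after the job is handed in: All eight slugs lie inside the base, below its rim. The cover is on the spigot, seated on the rim within 3.5 mm, centred within 6 mm, flat within 2 degrees. The base stands on the bench, and the cup stands upright on the bench within 3 degrees. Cup, cover and base are at rest (horizontal distance between each of slug1_center, slug2_center, slug3_center, slug4_center, slug5_center, slug6_center, slug7_center, slug8_center and base below 0.087 m and z of slug1_center in the frame of base between 0 and 0.055 m and z of slug2_center in the frame of base between 0 and 0.055 m and z of slug3_center in the frame of base between 0 and 0.055 m and z of slug4_center in the frame of base between 0 and 0.055 m and z of slug5_center in the frame of base between 0 and 0.055 m and z of slug6_center in the frame of base between 0 and 0.055 m and z of slug7_center in the frame of base between 0 and 0.055 m and z of slug8_center in the frame of base between 0 and 0.055 m and z of cover in the frame of base between 0.0515 and 0.0585 m and horizontal distance between cover and base below 0.006 m and angle between the z axis of cover and the z axis of base, either way round below 0.04 rad and angle between base's own z axis and vertical below 0.04 rad and height (world z) of base between -0.005 and 0.005 m and angle between cup's own z axis and vertical below 0.06 rad and height (world z) of cup between -0.005 and 0.005 m and linear speed of each of cup, cover, base below 0.02 m/s); the robot touches nothing.
It fails at once if the cover is dropped down the spigot (it moves faster than 0.5 m/s while threaded on the spigot) (horizontal distance between cover and base below 0.008 m and z of cover in the frame of base below 0.105 m and linear speed of cover above 0.5 m/s).
It fails at once if the battery is moved more than 25 mm (distance of battery from where it was at the start of the episode above 0.025 m).
It fails at once if the tape is moved more than 25 mm (distance of tape from where it was at the start of the episode above 0.025 m).
It fails at once if the screwdriver is moved more than 25 mm (distance of driver from where it was at the start of the episode above 0.025 m).
It also fails if it takes over 72 s, if anything falls off the work surface, if the arm or the gripper's body presses on something with over 40 N, if the wrist force passes 120 N, or if a joint passes its speed limit or range.

## Working session

There is one attempt and no reset: what is moved stays moved. The work goes in short steps, Python scripts to look and compute and a shell command to move; the robot and the scene stay as the last step left them, time stands still between calls to the robot, and variables do not carry over. Pictures are saved under pics/ and viewed, at most 12 in all, crops included, and the job is handed in when it is done.

```bash
ls; mkdir -p pics
python3 - <<'E'
from plant import monitor,cams,order,r
import cv2,numpy as np
ims=[cams.camera(n) for n in("top","side","wrist")]
for n,i in zip(("top","side","wrist"),ims): cv2.imwrite(f"pics/{n}0.png",i[:,:,::-1]); c=cams.calibration(n); print(n,{k:np.round(v,3).tolist() for k,v in c.items()})
print(monitor.state(),r.tcp_to_grasp)
E
```

```text
pics
top {'fx': 385.814, 'fy': 385.814, 'cx': 275.689, 'cy': 210.024, 'world_to_cam': [[0.011, -1.0, 0.01, -2.735], [0.998, 0.012, 0.057, -559.306], [-0.057, 0.009, 0.998, -863.03], [0.0, 0.0, 0.0, 1.0]]}
side {'fx': 420.156, 'fy': 420.156, 'cx': 286.078, 'cy': 211.037, 'world_to_cam': [[-0.891, -0.454, 0.004, 492.362], [0.241, -0.463, 0.853, -207.079], [-0.386, 0.761, 0.522, -864.372], [0.0, 0.0, 0.0, 1.0]]}
wrist {'fx': 290.154, 'fy': 290.154, 'cx': 278.994, 'cy': 207.289, 'world_to_cam': [[0.277, -0.961, -0.0, -624.842], [0.93, 0.269, -0.251, 31.328], [0.241, 0.069, 0.968, -389.345], [0.0, 0.0, 0.0, 1.0]]}
{'clock': 0.15, 'joint_pos': array([-1.46851657e+00,  5.28245152e-01,  1.43363547e+00,  2.56373668e-05,
        1.18138188e+00, -1.78466425e-01]), 'dq': array([-0.00087601,  0.00010264, -0.00346105,  0.00150934,  0.00056901,
       -0.0003831 ]), 'joint_efforts': array([ 1.33670223e-04, -4.40432882e+01, -1.76841885e+01,  6.33608527e-02,
        5.53057529e-02, -9.64895662e-05]), 'tcp_pos': array([ 173.16688083, -599.93876276,  221.79226991]), 'eef_rot': array([-3.13995354e+00, -3.19757435e-04,  2.80736170e-01]), 'ft_force': array([ 0.83499272, -0.97803335, -0.69916988]), 'ft_torque': array([-0.02195218,  0.00453005, -0.05190696]), 'gripper_force': 0.0, 'finger_gap': 0.9988816493465277} 18.700000000000003
```

View pics/top0.png

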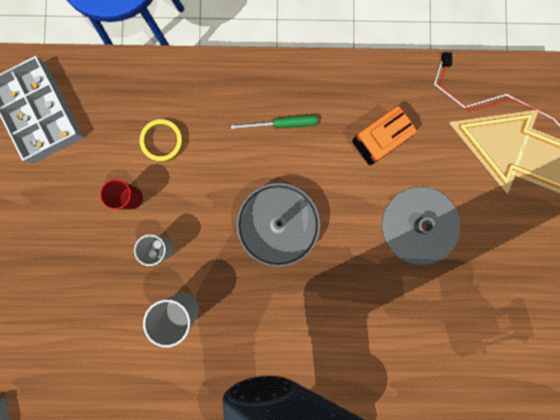

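View pics/side0.png

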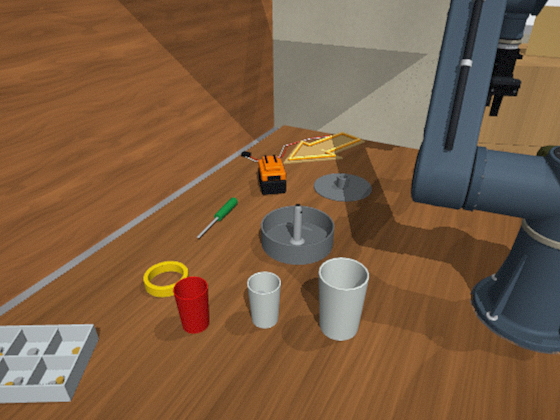

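The top view shows the small white cup at about (150,250), the base at (279,224), the cover at (421,225), the large cup decoy at (167,323) and the red cup at (116,194). The side view shows the same layout, with the small cup between the red and the big white one.

```bash
cat > h.py <<'E'
import numpy as np,cv2
from plant import monitor,cams,order,r
def ray(n,u,v,z,c=None):
    c=c or cams.calibration(n); W=np.array(c["world_to_cam"]); R,t=W[:3,:3],W[:3,3]
    o=-R.T@t; d=R.T@np.array([(u-c["cx"])/c["fx"],-(v-c["cy"])/c["fy"],-1.])
    return o+d*(z-o[2])/d[2]
def proj(n,p,c=None):
    c=c or cams.calibration(n); W=np.array(c["world_to_cam"]); q=W[:3,:3]@np.array(p,float)+W[:3,3]
    return np.array([c["cx"]+c["fx"]*q[0]/-q[2],c["cy"]+c["fy"]*-q[1]/-q[2]])
def circ(P):
    P=np.asarray(P)[:,:2]; A=np.c_[2*P,np.ones(len(P))]; s=np.linalg.lstsq(A,(P**2).sum(1),rcond=None)[0]
    return s[:2],np.sqrt(s[2]+s[0]**2+s[1]**2)
E
python3 - <<'E'
from h import *
im=cv2.imread("pics/top0.png").astype(int)
hsv=cv2.cvtColor(im.astype(np.uint8),cv2.COLOR_BGR2HSV)
grey=((hsv[...,1]<60)).astype(np.uint8)
white=((hsv[...,1]<60)&(hsv[...,2]>185)).astype(np.uint8)
def fit(m,box,z,name,hull=True):
    x0,y0,x1,y1=box; k=np.zeros_like(m); k[y0:y1,x0:x1]=m[y0:y1,x0:x1]
    cs,_=cv2.findContours(k,cv2.RETR_EXTERNAL,cv2.CHAIN_APPROX_NONE); c=max(cs,key=cv2.contourArea)
    h=cv2.convexHull(c)[:,0]
    print(name,cv2.boundingRect(c),*[np.round(a,1) for a in circ([ray("top",u,v,z) for u,v in h])])
fit(grey,(225,170,330,275),55,"base")
fit(grey,(375,180,470,272),4,"cover")
fit(white,(125,225,175,275),95,"cup")
fit(white,(135,290,200,355),120,"bigcup")
red=((hsv[...,1]>120)&((hsv[...,0]<6)|(hsv[...,0]>172))).astype(np.uint8)
fit(red,(95,170,140,215),95,"red")
cv2.imwrite("pics/crop.png",cv2.resize(cv2.imread("pics/top0.png")[150:300,100:470],None,fx=2.1,fy=2.1,interpolation=cv2.INTER_CUBIC))
print([ray("top",278,222.5,110), ray("top",150,249.5,95),ray("top",388,136,88),ray("top",161,140,24),ray("top",295,121,15)])
E
```

```text
base (237, 183, 83, 84) [526.5  -1.2] 90.5
cover (382, 187, 78, 78) [ 528.7 -332.4] 90.2
cup (134, 235, 30, 31) [469.7 263.6] 31.7
bigcup (143, 300, 47, 47) [327.7 218.3] 45.9
red (100, 179, 40, 31) [582.6 326.7] 38.4
[array([ 5.28582697e+02, -4.17767014e-01,  1.10000000e+02]), array([470.48387868, 261.76236318,  95.        ]), array([ 715.22616337, -232.09037704,   88.        ]), array([715.30572058, 266.43142617,  24.        ]), array([766.10809093, -38.66982646,  15.        ])]
```

View pics/crop.png

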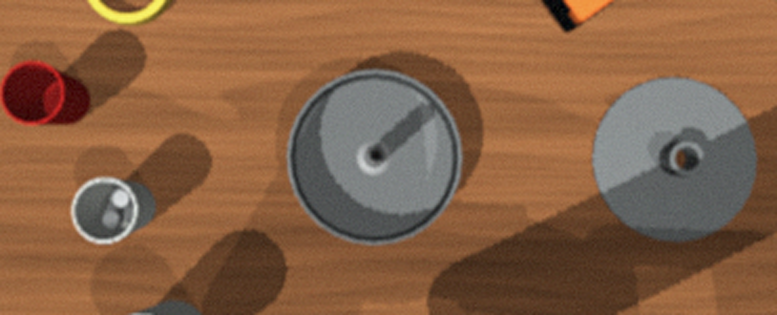

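View pics/wrist0.png

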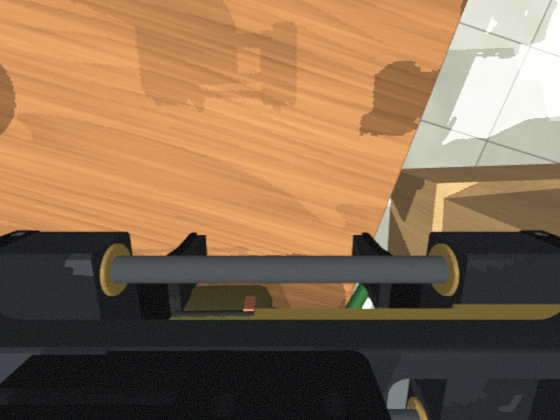

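The crop shows the slugs in the small cup, the spigot at the base's centre and the cover's collar. The wrist view shows only bare bench and the fingers. I'll plan from the fitted positions: base (527,-1), cover (529,-332), cup (470,262).

```bash
cat >> h.py <<'E'
from scipy.spatial.transform import Rotation as Ro
def go(grasp=None,tcp=None,z=None,y=None,R=None,p0=None,R0=None):
    """delta in current tool axes to bring grasp/tcp to point; rotation so tool z -> z, tool y -> y"""
    s=monitor.state(); R0=Ro.from_euler("xyz",s["eef_rot"]).as_matrix() if R0 is None else R0
    p0=s["tcp_pos"] if p0 is None else p0
    if z is not None:
        z=np.array(z,float);z/=np.linalg.norm(z);y=np.array(y,float);y-=z*(y@z);y/=np.linalg.norm(y);R=np.c_[np.cross(y,z),y,z]
    R=R0 if R is None else R
    t=np.array(tcp,float) if tcp is not None else (np.array(grasp,float)+R[:,2]*r.tcp_to_grasp if grasp is not None else p0)
    print("travel mm first, tool axes now",np.round(R0.T@(t-p0),1),"| after turn",np.round(R.T@(t-p0),1),"| twist deg",np.round(np.degrees(Ro.from_matrix(R0.T@R).as_rotvec()),2))
def st():
    s=monitor.state(); print(round(s["clock"],2),"tcp",np.round(s["tcp_pos"],1),"q",np.round(s["joint_pos"],3),"gap",round(s["finger_gap"],3),"F",np.round(s["ft_force"],1),"gf",round(s["gripper_force"],1)); print(np.round(Ro.from_euler("xyz",s["eef_rot"]).as_matrix(),3).tolist())
E
python3 - <<'E'
from h import *
print([a for a in dir(r) if a[0]!="_"])
c=cams.calibration("wrist");W=np.array(c["world_to_cam"]);s=monitor.state();R=Ro.from_euler("xyz",s["eef_rot"]).as_matrix()
print("cam in tool",R.T@(-W[:3,:3].T@W[:3,3]-s["tcp_pos"]))
go(tcp=(480,-60,420))
E
```

```text
['PlanningError', 'tcp_to_grasp']
cam in tool [  67.5924339     0.20949671 -162.77262137]
travel mm first, tool axes now [ 444.5 -434.1 -197.4] | after turn [ 444.5 -434.1 -197.4] | twist deg [0. 0. 0.]
```

```bash
python3 -m handwheel '[{"travel":[0.037,-0.036,-0.0164],"twist":[0,0,0],"grip":1},{"travel":[0.037,-0.036,-0.0164],"twist":[0,0,0],"grip":1},{"travel":[0.037,-0.036,-0.0164],"twist":[0,0,0],"grip":1},{"travel":[0.037,-0.036,-0.0164],"twist":[0,0,0],"grip":1},{"travel":[0.037,-0.036,-0.0164],"twist":[0,0,0],"grip":1},{"travel":[0.037,-0.036,-0.0164],"twist":[0,0,0],"grip":1},{"travel":[0.037,-0.036,-0.0164],"twist":[0,0,0],"grip":1},{"travel":[0.037,-0.036,-0.0164],"twist":[0,0,0],"grip":1},{"travel":[0.037,-0.036,-0.0164],"twist":[0,0,0],"grip":1},{"travel":[0.037,-0.036,-0.0164],"twist":[0,0,0],"grip":1},{"travel":[0.037,-0.036,-0.0164],"twist":[0,0,0],"grip":1},{"travel":[0.037,-0.036,-0.0164],"twist":[0,0,0],"grip":1},{"travel":[0,0,0],"twist":[0,0,0],"grip":1}]'
python3 - <<'E'
from h import *
st()
c,s=np.cos(np.radians(110)),np.sin(np.radians(110))
go(tcp=(480,-60,420),z=(c*.819,s*.819,-.574),y=(s,-c,0))
E
```

```text
clock: 1.78
tcp_pos: [481.6, -59.7, 420.4]
eef_rot: [3.141, -0.003, 0.287]
ft_force: [-0.2, -0.6, -0.1]
finger_gap: 0.998
gripper_force: 0.0
1.77 tcp [481.6 -59.7 420.4] q [-3.550e-01  1.450e-01  1.467e+00  1.000e-03  1.527e+00  9.290e-01] gap 0.998 F [-0.2 -0.6 -0.1] gf 0.0
[[0.959, 0.283, 0.003], [0.283, -0.959, -0.0], [0.003, 0.001, -1.0]]
travel mm first, tool axes now [-1.6 -0.1  0.4] | after turn [-0.2 -1.6  0.4] | twist deg [ 44.69  41.79 -85.53]
```

```bash
python3 -m handwheel '[{"travel":[0,0,0],"twist":[4.06,3.8,-7.78],"grip":1},{"travel":[0,0,0],"twist":[4.06,3.8,-7.78],"grip":1},{"travel":[0,0,0],"twist":[4.06,3.8,-7.78],"grip":1},{"travel":[0,0,0],"twist":[4.06,3.8,-7.78],"grip":1},{"travel":[0,0,0],"twist":[4.06,3.8,-7.78],"grip":1},{"travel":[0,0,0],"twist":[4.06,3.8,-7.78],"grip":1},{"travel":[0,0,0],"twist":[4.06,3.8,-7.78],"grip":1},{"travel":[0,0,0],"twist":[4.06,3.8,-7.78],"grip":1},{"travel":[0,0,0],"twist":[4.06,3.8,-7.78],"grip":1},{"travel":[0,0,0],"twist":[4.06,3.8,-7.78],"grip":1},{"travel":[0,0,0],"twist":[4.06,3.8,-7.78],"grip":1},{"travel":[0,0,0],"twist":[0,0,0],"grip":1}]'
python3 - <<'E'
from h import *
st()
c,s=np.cos(np.radians(110)),np.sin(np.radians(110))
z=np.array((c*.819,s*.819,-.574))
G=np.array((470,263,58))
go(grasp=G-z*130,z=z,y=(s,-c,0))
E
```

```text
clock: 3.28
tcp_pos: [480.2, -63.4, 417.4]
eef_rot: [-3.132, -0.963, 1.904]
ft_force: [-0.0, -0.0, 0.2]
finger_gap: 0.996
gripper_force: 0.0
3.27 tcp [480.2 -63.4 417.4] q [-0.662  0.487  1.318  0.55   2.143 -0.897] gap 0.996 F [-0.  -0.   0.2] gf 0.0
[[-0.187, 0.942, -0.277], [0.54, 0.334, 0.772], [0.821, -0.005, -0.571]]
travel mm first, tool axes now [-116.5  101.9  349. ] | after turn [-116.3  102.1  349. ] | twist deg [ 0.21 -0.18 -0.51]
```

```bash
python3 -m handwheel '[{"travel":[-0.0166,0.0146,0.0498],"twist":[0,0,0],"grip":1},{"travel":[-0.0166,0.0146,0.0498],"twist":[0,0,0],"grip":1},{"travel":[-0.0166,0.0146,0.0498],"twist":[0,0,0],"grip":1},{"travel":[-0.0166,0.0146,0.0498],"twist":[0,0,0],"grip":1},{"travel":[-0.0166,0.0146,0.0498],"twist":[0,0,0],"grip":1},{"travel":[-0.0166,0.0146,0.0498],"twist":[0,0,0],"grip":1},{"travel":[-0.0166,0.0146,0.0498],"twist":[0,0,0],"grip":1},{"travel":[0,0,0],"twist":[0,0,0],"grip":1},{"travel":[0,0,0],"twist":[0,0,0],"grip":1}]'
python3 - <<'E'
from h import *
st()
cw=cams.calibration("wrist");a=cams.camera("wrist");b=cams.camera("side")
cv2.imwrite("pics/w1.png",np.hstack([cv2.resize(a,(400,300)),cv2.resize(b,(400,300))])[:,:,::-1])
cv2.imwrite("pics/w1full.png",a[:,:,::-1])
print(proj("wrist",(470,263,95),cw),proj("wrist",(470,263,0),cw))
c,s=np.cos(np.radians(110)),np.sin(np.radians(110))
z=np.array((c*.819,s*.819,-.574))
go(grasp=(470,263,58),z=z,y=(s,-c,0))
E
```

```text
clock: 4.4
tcp_pos: [502.5, 177.3, 125.0]
eef_rot: [-3.14, -0.959, 1.911]
ft_force: [0.5, 0.1, 0.9]
finger_gap: 0.997
gripper_force: 0.0
4.4 tcp [502.5 177.3 125. ] q [-0.288  0.812  1.664  0.732  1.417 -1.04 ] gap 0.997 F [0.5 0.1 0.9] gf 0.0
[[-0.192, 0.942, -0.275], [0.541, 0.336, 0.771], [0.819, -0.001, -0.574]]
[277.82152516 179.05535875] [278.31036418 239.51585247]
travel mm first, tool axes now [ -2.   -2.6 133.1] | after turn [ -2.2  -1.7 133.1] | twist deg [ 0.38  0.08 -0.21]
```

View pics/w1.png

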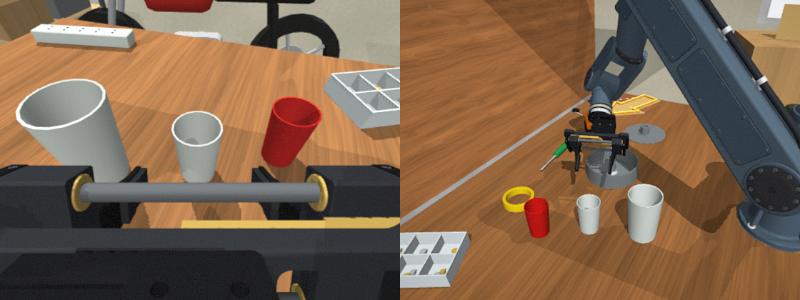

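The wrist view has the small cup's rim at about (276,182) full-size, against a predicted (278,179). It sits centred between the fingers, clear of both decoys. Advancing.

```bash
python3 -m handwheel '[{"travel":[0,-0.0005,0.03],"twist":[0,0,0],"grip":1},{"travel":[0,-0.0005,0.03],"twist":[0,0,0],"grip":1},{"travel":[-0.001,-0.0005,0.03],"twist":[0,0,0],"grip":1},{"travel":[-0.001,-0.0005,0.025],"twist":[0,0,0],"grip":1},{"travel":[0,-0.0005,0.018],"twist":[0,0,0],"grip":1},{"travel":[0,0,0],"twist":[0,0,0],"grip":1},{"travel":[0,0,0],"twist":[0,0,0],"grip":1}]' 30
python3 - <<'E'
from h import *
st(); s=monitor.state(); R=Ro.from_euler("xyz",s["eef_rot"]).as_matrix(); print("grasp",s["tcp_pos"]-18.7*R[:,2])
a=cams.camera("top"); cv2.imwrite("pics/t1.png",a[120:300,100:340,::-1].repeat(3,0).repeat(3,1))
E
```

```text
clock: 5.38
tcp_pos: [464.0, 278.4, 46.5]
eef_rot: [-3.141, -0.96, 1.913]
ft_force: [-0.3, 1.0, 0.7]
finger_gap: 1.002
gripper_force: 0.0
5.38 tcp [464.  278.4  46.5] q [-0.125  0.933  1.762  0.899  1.205 -1.145] gap 1.002 F [-0.3  1.   0.7] gf 0.0
[[-0.193, 0.942, -0.276], [0.54, 0.337, 0.771], [0.819, -0.001, -0.574]]
grasp [469.1915598  263.98664096  57.21703638]
```

View pics/t1.png

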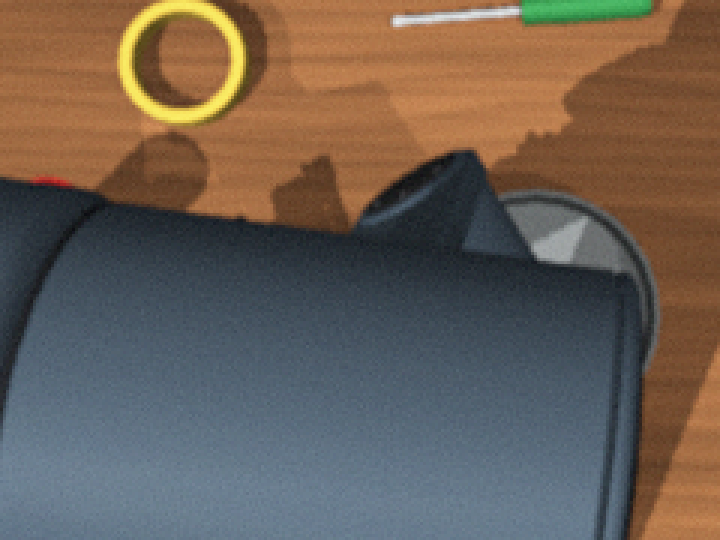

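The arm hides the cup in this view. The force reads about zero, so nothing is being touched, and I'll close.

```bash
python3 -m handwheel '[{"travel":[0,0,0],"twist":[0,0,0],"grip":-1},{"travel":[0,0,0],"twist":[0,0,0],"grip":-1},{"travel":[0,0,0],"twist":[0,0,0],"grip":-1},{"travel":[0,0,0],"twist":[0,0,0],"grip":-1},{"travel":[0,0,0],"twist":[0,0,0],"grip":-1},{"travel":[0,0,0],"twist":[0,0,0],"grip":-1},{"travel":[0.004,0,-0.003],"twist":[0,0,0],"grip":-1},{"travel":[0.016,0,-0.0115],"twist":[0,0,0],"grip":-1},{"travel":[0.024,0,-0.017],"twist":[0,0,0],"grip":-1},{"travel":[0.024,0,-0.017],"twist":[0,0,0],"grip":-1},{"travel":[0,0,0],"twist":[0,0,0],"grip":-1}]' 35
python3 - <<'E'
from h import *
st(); s=monitor.state(); R=Ro.from_euler("xyz",s["eef_rot"]).as_matrix(); print("grasp",s["tcp_pos"]-18.7*R[:,2])
E
```

```text
clock: 6.8
tcp_pos: [464.4, 278.1, 131.8]
eef_rot: [3.137, -0.958, 1.919]
ft_force: [-0.1, 0.5, -3.7]
finger_gap: 0.675
gripper_force: 34.5
6.8 tcp [464.4 278.1 131.8] q [-0.126  0.773  1.766  0.859  1.302 -1.022] gap 0.675 F [-0.1  0.5 -3.7] gf 34.5
[[-0.196, 0.941, -0.274], [0.541, 0.337, 0.771], [0.818, 0.003, -0.575]]
grasp [469.49251625 263.66192626 142.55674267]
```

Run:
```python
from h import *
c,s=np.cos(np.radians(110)),np.sin(np.radians(110))
go(grasp=(463,0,190))
S=monitor.state(); R0=Ro.from_euler("xyz",S["eef_rot"]).as_matrix()
G=np.array((463,0,190)); 
z=np.array((c,s,0.))
go(grasp=(463,0,155),z=z,y=(s,-c,0),p0=G+18.7*R0[:,2])
```

```text
travel mm first, tool axes now [-102.5  -94.9 -228.7] | after turn [-102.5  -94.9 -228.7] | twist deg [0. 0. 0.]
travel mm first, tool axes now [-17.9  -0.2  16.7] | after turn [-24.2  -0.1   3.4] | twist deg [ 0.32 35.12  0.06]
```

```bash
python3 -m handwheel '[{"travel":[-0.005,-0.005,-0.012],"twist":[0,0,0],"grip":-1},{"travel":[-0.01,-0.01,-0.023],"twist":[0,0,0],"grip":-1},{"travel":[-0.0125,-0.0115,-0.028],"twist":[0,0,0],"grip":-1},{"travel":[-0.0125,-0.0115,-0.028],"twist":[0,0,0],"grip":-1},{"travel":[-0.0125,-0.0115,-0.028],"twist":[0,0,0],"grip":-1},{"travel":[-0.0125,-0.0115,-0.028],"twist":[0,0,0],"grip":-1},{"travel":[-0.0125,-0.0115,-0.028],"twist":[0,0,0],"grip":-1},{"travel":[-0.0125,-0.0115,-0.028],"twist":[0,0,0],"grip":-1},{"travel":[-0.008,-0.007,-0.017],"twist":[0,0,0],"grip":-1},{"travel":[-0.0045,-0.004,-0.009],"twist":[0,0,0],"grip":-1},{"travel":[0,0,0],"twist":[0,3,0],"grip":-1},{"travel":[0,0,0],"twist":[0,6.5,0],"grip":-1},{"travel":[0,0,0],"twist":[0,8,0],"grip":-1},{"travel":[0,0,0],"twist":[0,8,0],"grip":-1},{"travel":[0,0,0],"twist":[0,6.5,0],"grip":-1},{"travel":[0,0,0],"twist":[0,3,0],"grip":-1},{"travel":[0,0,0],"twist":[0,0,0],"grip":-1}]'
python3 - <<'E'
from h import *
st(); s=monitor.state(); R=Ro.from_euler("xyz",s["eef_rot"]).as_matrix(); print("grasp",s["tcp_pos"]-18.7*R[:,2])
go(grasp=(463,0,155))
a=cams.camera("side");b=cams.camera("top")
cv2.imwrite("pics/s2.png",np.hstack([cv2.resize(a,(400,300)),cv2.resize(b,(400,300))])[:,:,::-1])
E
```

```text
clock: 8.93
tcp_pos: [457.1, 14.6, 176.5]
eef_rot: [-1.156, -1.568, -0.07]
ft_force: [-0.8, -0.5, -4.0]
finger_gap: 0.674
gripper_force: 34.4
8.93 tcp [457.1  14.6 176.5] q [-0.633  1.043  1.554  0.669  2.015 -1.241] gap 0.674 F [-0.8 -0.5 -4. ] gf 34.4
[[0.003, 0.941, -0.337], [-0.0, 0.337, 0.941], [1.0, -0.003, 0.001]]
grasp [463.43997019  -3.02439651 176.48361532]
travel mm first, tool axes now [-21.5   0.7   3. ] | after turn [-21.5   0.7   3. ] | twist deg [0. 0. 0.]
```

View pics/s2.png

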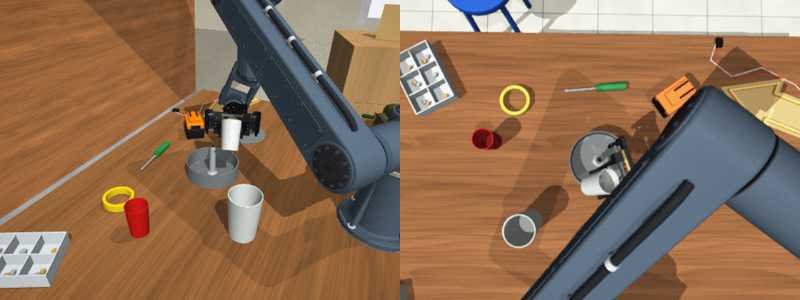

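The side and top views show the cup held over the near side of the base, leaning back over the pan and clear of the spigot. Now I'll lower it slightly and roll it to pour.

```bash
python3 -m handwheel '[{"travel":[-0.01,0,0.0015],"twist":[0,0,3],"grip":-1},{"travel":[-0.0105,0.0005,0.0015],"twist":[0,0,0],"grip":-1},{"travel":[0,0,0],"twist":[0,0,7],"grip":-1},{"travel":[0,0,0],"twist":[0,0,10],"grip":-1},{"travel":[0,0,0],"twist":[0,0,10],"grip":-1},{"travel":[0,0,0],"twist":[0,0,10],"grip":-1},{"travel":[0,0,0],"twist":[0,0,10],"grip":-1},{"travel":[0,0,0],"twist":[0,0,10],"grip":-1},{"travel":[0,0,0],"twist":[0,0,10],"grip":-1},{"travel":[0,0,0],"twist":[0,0,8],"grip":-1},{"travel":[0,0,0],"twist":[0,0,7],"grip":-1},{"travel":[0,0,0],"twist":[0,0,6],"grip":-1},{"travel":[0,0,0],"twist":[0,0,6],"grip":-1},{"travel":[0,0,0],"twist":[0,0,6],"grip":-1},{"travel":[0,0,0],"twist":[0,0,6],"grip":-1},{"travel":[0,0,0],"twist":[0,0,6],"grip":-1},{"travel":[0,0,0],"twist":[0,0,6],"grip":-1},{"travel":[0,0,0],"twist":[0,0,6],"grip":-1}]'
python3 -m handwheel '[{"travel":[0,0,0],"twist":[0,0,6],"grip":-1},{"travel":[0,0,0],"twist":[0,0,6],"grip":-1},{"travel":[0,0,0],"twist":[0,0,6],"grip":-1},{"travel":[0,0,0],"twist":[0,0,6],"grip":-1},{"travel":[0,0,0],"twist":[0,0,0],"grip":-1},{"travel":[0,0,0],"twist":[0,0,0],"grip":-1},{"travel":[0,0,0],"twist":[0,0,0],"grip":-1},{"travel":[0,0,0],"twist":[0,0,0],"grip":-1}]'
python3 - <<'E'
from h import *
st()
a=cams.camera("side");b=cams.camera("top")
cv2.imwrite("pics/s3.png",np.vstack([np.hstack([cv2.resize(a,(400,300)),cv2.resize(b,(400,300))]),np.hstack([cv2.resize(a[180:300,220:380],(400,300)),cv2.resize(b[160:280,200:360],(400,300))])])[:,:,::-1])
E
```

```text
clock: 11.28
tcp_pos: [456.4, 17.0, 157.0]
eef_rot: [-1.572, 0.649, 0.343]
ft_force: [-0.8, -0.2, -3.5]
finger_gap: 0.671
gripper_force: 34.5
clock: 12.28
tcp_pos: [456.2, 16.9, 156.8]
eef_rot: [-1.57, 1.066, 0.345]
ft_force: [0.4, -0.3, -1.0]
finger_gap: 0.674
gripper_force: 34.4
12.28 tcp [456.2  16.9 156.8] q [-0.63   1.075  1.551  0.663  1.991  1.374] gap 0.674 F [ 0.4 -0.3 -1. ] gf 34.4
[[0.455, -0.824, -0.337], [0.164, -0.295, 0.942], [-0.875, -0.484, 0.001]]
```

View pics/s3.png

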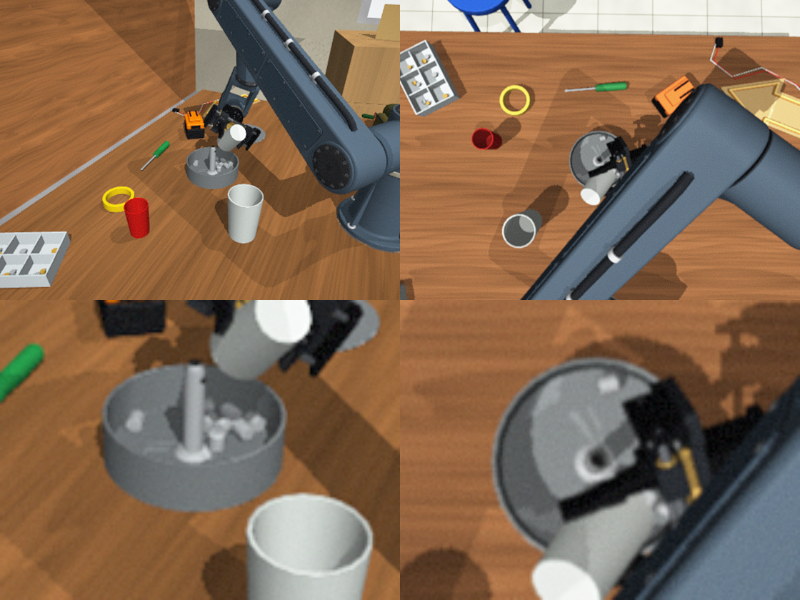

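The cup is empty (the load fell from -3.5 to about -1 N) and the slugs lie in the pan around the spigot. I'll tip a little further to be sure, then roll back.

```bash
python3 -m handwheel '[{"travel":[0,0,0],"twist":[0,0,7],"grip":-1},{"travel":[0,0,0],"twist":[0,0,7],"grip":-1},{"travel":[0,0,0],"twist":[0,0,0],"grip":-1},{"travel":[0,0,0],"twist":[0,0,0],"grip":-1},{"travel":[0,0,0],"twist":[0,0,-5],"grip":-1},{"travel":[0,0,0],"twist":[0,0,-10],"grip":-1},{"travel":[0,0,0],"twist":[0,0,-10],"grip":-1},{"travel":[0,0,0],"twist":[0,0,-10],"grip":-1},{"travel":[0,0,0],"twist":[0,0,-10],"grip":-1},{"travel":[0,0,0],"twist":[0,0,-10],"grip":-1},{"travel":[0,0,0],"twist":[0,0,-10],"grip":-1},{"travel":[0,0,0],"twist":[0,0,-10],"grip":-1},{"travel":[0,0,0],"twist":[0,0,-10],"grip":-1},{"travel":[0,0,0],"twist":[0,0,-10],"grip":-1},{"travel":[0,0,0],"twist":[0,0,-10],"grip":-1},{"travel":[0,0,0],"twist":[0,0,-10],"grip":-1},{"travel":[0,0,0],"twist":[0,0,-10],"grip":-1},{"travel":[0,0,0],"twist":[0,0,-10],"grip":-1},{"travel":[0,0,0],"twist":[0,0,-10],"grip":-1},{"travel":[0,0,0],"twist":[0,0,-10],"grip":-1}]'
python3 -m handwheel '[{"travel":[0,0,0],"twist":[0,0,-10],"grip":-1},{"travel":[0.02,0,-0.003],"twist":[0,0,0],"grip":-1},{"travel":[0,0,0],"twist":[0,-3,0],"grip":-1},{"travel":[0,0,0],"twist":[0,-8,0],"grip":-1},{"travel":[0,0,0],"twist":[0,-10,0],"grip":-1},{"travel":[0,0,0],"twist":[0,-9,0],"grip":-1},{"travel":[0,0,0],"twist":[0,-5,0],"grip":-1},{"travel":[0,0,0],"twist":[0,0,0],"grip":-1}]'
python3 - <<'E'
from h import *
st()
c,s=np.cos(np.radians(110)),np.sin(np.radians(110))
go(grasp=(468,258,66),z=(c*.819,s*.819,-.574),y=(s,-c,0))
E
```

```text
clock: 14.88
tcp_pos: [456.2, 16.9, 156.7]
eef_rot: [-1.568, -1.402, 0.341]
ft_force: [-0.4, -0.1, 0.1]
finger_gap: 0.675
gripper_force: 34.4
clock: 15.88
tcp_pos: [457.2, 14.6, 178.7]
eef_rot: [-3.142, -0.957, 1.915]
ft_force: [-0.2, -1.2, -1.0]
finger_gap: 0.673
gripper_force: 34.5
15.88 tcp [457.2  14.6 178.7] q [-0.578  0.718  1.664  0.517  1.602 -1.141] gap 0.673 F [-0.2 -1.2 -1. ] gf 34.5
[[-0.194, 0.941, -0.276], [0.542, 0.337, 0.769], [0.817, -0.0, -0.576]]
travel mm first, tool axes now [ 37.8  92.2 267.9] | after turn [ 36.9  93.4 267.7] | twist deg [ 0.23  0.15 -0.16]
```

```bash
python3 -m handwheel '[{"travel":[0.0047,0.0115,0.0335],"twist":[0,0,0],"grip":-1},{"travel":[0.0047,0.0115,0.0335],"twist":[0,0,0],"grip":-1},{"travel":[0.0047,0.0115,0.0335],"twist":[0,0,0],"grip":-1},{"travel":[0.0047,0.0115,0.0335],"twist":[0,0,0],"grip":-1},{"travel":[0.0047,0.0115,0.0335],"twist":[0,0,0],"grip":-1},{"travel":[0.0047,0.0115,0.0335],"twist":[0,0,0],"grip":-1},{"travel":[0.0047,0.0115,0.0335],"twist":[0,0,0],"grip":-1},{"travel":[0.0047,0.0115,0.0335],"twist":[0,0,0],"grip":-1},{"travel":[0,0,0],"twist":[0,0,0],"grip":-1},{"travel":[0,0,0],"twist":[0,0,0],"grip":-1}]'
python3 - <<'E'
from h import *
st()
c,s=np.cos(np.radians(110)),np.sin(np.radians(110))
go(grasp=(468,258,57),z=(c*.819,s*.819,-.574),y=(s,-c,0))
s=monitor.state(); R=Ro.from_euler("xyz",s["eef_rot"]).as_matrix(); print("grasp",s["tcp_pos"]-18.7*R[:,2])
E
```

```text
clock: 17.12
tcp_pos: [462.6, 271.6, 53.4]
eef_rot: [-3.137, -0.961, 1.911]
ft_force: [-0.8, -0.6, -0.5]
finger_gap: 0.671
gripper_force: 34.5
17.12 tcp [462.6 271.6  53.4] q [-0.138  0.92   1.768  0.885  1.215 -1.141] gap 0.671 F [-0.8 -0.6 -0.5] gf 34.5
[[-0.191, 0.942, -0.277], [0.54, 0.337, 0.771], [0.82, -0.002, -0.573]]
travel mm first, tool axes now [-5.4  0.4  4.7] | after turn [-5.4  0.4  4.7] | twist deg [ 0.19 -0.06 -0.3 ]
grasp [467.79150047 257.14367458  64.10621519]
```

```bash
python3 -m handwheel '[{"travel":[-0.0016,0,0.0011],"twist":[0,0,0],"grip":-1},{"travel":[-0.0016,0,0.0011],"twist":[0,0,0],"grip":-1},{"travel":[-0.0016,0,0.0011],"twist":[0,0,0],"grip":-1},{"travel":[-0.0008,0,0.0006],"twist":[0,0,0],"grip":-1},{"travel":[0,0,0],"twist":[0,0,0],"grip":-1}]'
```

```text
clock: 17.75
tcp_pos: [462.4, 272.0, 46.9]
eef_rot: [-3.138, -0.96, 1.912]
ft_force: [-0.1, 1.1, -0.7]
finger_gap: 0.673
gripper_force: 34.5
```

```bash
python3 -m handwheel '[{"travel":[-0.0005,0,0.0003],"twist":[0,0,0],"grip":-1},{"travel":[-0.0004,0,0.0003],"twist":[0,0,0],"grip":-1},{"travel":[0,0,0],"twist":[0,0,0],"grip":-1}]'
```

```text
clock: 18.12
tcp_pos: [462.4, 272.1, 46.4]
eef_rot: [-3.139, -0.961, 1.912]
ft_force: [0.5, -1.9, 2.5]
finger_gap: 0.672
gripper_force: 34.3
```

```bash
python3 -m handwheel '[{"travel":[0,0,0],"twist":[0,0,0],"grip":0.4},{"travel":[0,0,0],"twist":[0,0,0],"grip":0.6},{"travel":[0,0,0],"twist":[0,0,0],"grip":1},{"travel":[0,0,0],"twist":[0,0,0],"grip":1},{"travel":[0,0,0],"twist":[0,0,0],"grip":1},{"travel":[0,0,-0.01],"twist":[0,0,0],"grip":1},{"travel":[0,0,-0.02],"twist":[0,0,0],"grip":1},{"travel":[0,0,-0.04],"twist":[0,0,0],"grip":1},{"travel":[0,0,-0.05],"twist":[0,0,0],"grip":1},{"travel":[0.02,0,-0.05],"twist":[0,0,0],"grip":1},{"travel":[0.02,0,-0.05],"twist":[0,0,0],"grip":1},{"travel":[0.02,0,-0.05],"twist":[0,0,0],"grip":1},{"travel":[0.02,0,-0.05],"twist":[0,0,0],"grip":1},{"travel":[0.02,0,-0.05],"twist":[0,0,0],"grip":1},{"travel":[0,0,0],"twist":[0,0,0],"grip":1}]'
python3 - <<'E'
from h import *
st()
go(tcp=(529,-332,150),z=(0,0,-1),y=(.277,-.96,0))
E
```

```text
clock: 20.0
tcp_pos: [547.6, 37.2, 343.4]
eef_rot: [3.133, -0.953, 1.918]
ft_force: [0.4, -0.6, -1.8]
finger_gap: 1.0
gripper_force: 0.0
20.0 tcp [547.6  37.2 343.4] q [-0.473  0.584  1.346  0.643  1.927 -0.817] gap 1.0 F [ 0.4 -0.6 -1.8] gf 0.0
[[-0.197, 0.943, -0.269], [0.545, 0.334, 0.769], [0.815, 0.005, -0.58]]
travel mm first, tool axes now [-355.2 -141.7 -166.9] | after turn [-120.3  349.6  193.4] | twist deg [-43.96 -41.84  85.7 ]
```

```bash
python3 -m handwheel '[{"travel":[0,0,0],"twist":[-4,-3.8,7.79],"grip":1},{"travel":[0,0,0],"twist":[-4,-3.8,7.79],"grip":1},{"travel":[0,0,0],"twist":[-4,-3.8,7.79],"grip":1},{"travel":[0,0,0],"twist":[-4,-3.8,7.79],"grip":1},{"travel":[0,0,0],"twist":[-4,-3.8,7.79],"grip":1},{"travel":[0,0,0],"twist":[-4,-3.8,7.79],"grip":1},{"travel":[0,0,0],"twist":[-4,-3.8,7.79],"grip":1},{"travel":[0,0,0],"twist":[-4,-3.8,7.79],"grip":1},{"travel":[0,0,0],"twist":[-4,-3.8,7.79],"grip":1},{"travel":[0,0,0],"twist":[-4,-3.8,7.79],"grip":1},{"travel":[0,0,0],"twist":[-4,-3.8,7.79],"grip":1},{"travel":[-0.015,0.0437,0.0242],"twist":[0,0,0],"grip":1},{"travel":[-0.015,0.0437,0.0242],"twist":[0,0,0],"grip":1},{"travel":[-0.015,0.0437,0.0242],"twist":[0,0,0],"grip":1},{"travel":[-0.015,0.0437,0.0242],"twist":[0,0,0],"grip":1},{"travel":[-0.015,0.0437,0.0242],"twist":[0,0,0],"grip":1},{"travel":[-0.015,0.0437,0.0242],"twist":[0,0,0],"grip":1},{"travel":[-0.015,0.0437,0.0242],"twist":[0,0,0],"grip":1},{"travel":[-0.015,0.0437,0.0242],"twist":[0,0,0],"grip":1},{"travel":[0,0,0],"twist":[0,0,0],"grip":1}]'
python3 - <<'E'
from h import *
st()
go(tcp=(529,-332,150),z=(0,0,-1),y=(.277,-.96,0))
cw=cams.calibration("wrist");a=cams.camera("wrist");b=cams.camera("top");d=cams.camera("side")
for n,i in zip(("w4","t4","s4"),(a,b,d)): cv2.imwrite(f"pics/{n}.png",i[:,:,::-1])
cv2.imwrite("pics/m4.png",np.vstack([np.hstack([cv2.resize(a,(400,300)),cv2.resize(d[180:360,200:440],(400,300))]),np.hstack([cv2.resize(b,(400,300)),cv2.resize(b[165:285,200:360],(400,300))])])[:,:,::-1])
print(proj("wrist",(529,-332,38),cw),proj("wrist",(529,-332,4),cw))
E
```

```text
clock: 22.5
tcp_pos: [524.4, -329.8, 141.5]
eef_rot: [-3.131, 0.01, 0.28]
ft_force: [0.2, 0.1, 0.5]
finger_gap: 1.0
gripper_force: 0.0
22.5 tcp [ 524.4 -329.8  141.5] q [-0.74   0.623  1.509 -0.003  1.025  0.553] gap 1.0 F [0.2 0.1 0.5] gf 0.0
[[0.961, 0.276, -0.013], [0.276, -0.961, 0.008], [-0.01, -0.011, -1.0]]
travel mm first, tool axes now [ 3.8  3.3 -8.6] | after turn [ 3.8  3.4 -8.5] | twist deg [-0.62  0.57 -0.07]
[283.18368209 200.65399854] [283.03989346 192.95334096]
```

View pics/m4.png

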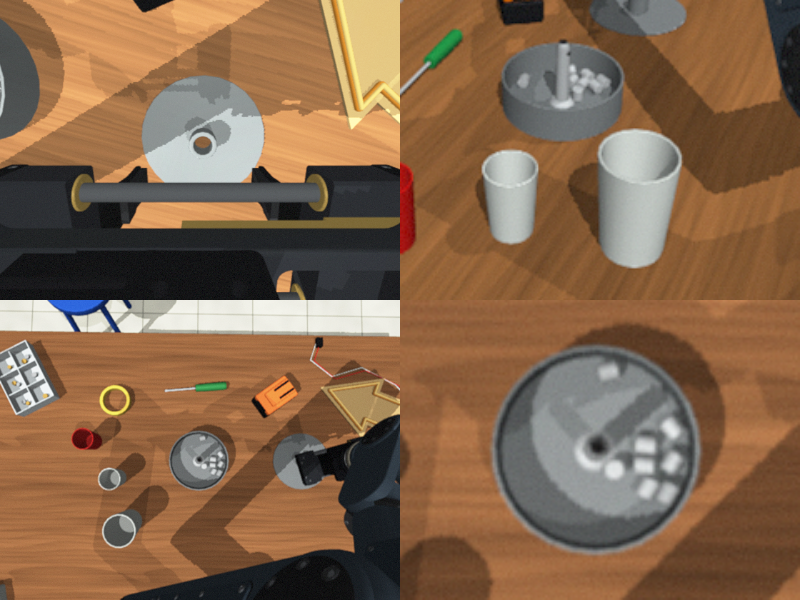

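Bench view: the bottom-right crop counts all eight slugs in the pan. The cup stands upright and empty at about (109,478) in the composite. The wrist view has the bore at (284,202) full-size, predicted (283,201). Next I'll view the spigot with the wrist camera from the same relative pose, so that calibration bias cancels.

```bash
python3 -m handwheel '[{"travel":[0.013,-0.0455,-0.0103],"twist":[-0.6,0.6,-0.1],"grip":1},{"travel":[0.013,-0.0455,-0.0103],"twist":[0,0,0],"grip":1},{"travel":[0.013,-0.0455,-0.0103],"twist":[0,0,0],"grip":1},{"travel":[0.013,-0.0455,-0.0103],"twist":[0,0,0],"grip":1},{"travel":[0.013,-0.0455,-0.0103],"twist":[0,0,0],"grip":1},{"travel":[0.013,-0.0455,-0.0103],"twist":[0,0,0],"grip":1},{"travel":[0.013,-0.0455,-0.0103],"twist":[0,0,0],"grip":1},{"travel":[0,0,0],"twist":[0,0,0],"grip":1},{"travel":[0,0,0],"twist":[0,0,0],"grip":1}]'
python3 - <<'E'
from h import *
st()
cw=cams.calibration("wrist");a=cams.camera("wrist")
cv2.imwrite("pics/w5.png",a[:,:,::-1])
import pickle;pickle.dump(cw,open("w5.pkl","wb"))
u,v=proj("wrist",(527.5,-1,110),cw);print(u,v,proj("wrist",(527.5,-1,55),cw))
w4=cv2.imread("pics/w4.png");w5=cv2.imread("pics/w5.png")
f=lambda i,x,y:cv2.resize(i[y-50:y+50,x-65:x+65],(400,300),interpolation=cv2.INTER_CUBIC)
x,y=int(u),int(v);print("crop corners w4 (218,151) w5",x-65,y-50,"scale",400/130,3)
cv2.imwrite("pics/m5.png",np.vstack([np.hstack([f(w4,283,201),f(w5,x,y)]),np.hstack([cv2.resize(w5,(400,300)),np.zeros((300,400,3),np.uint8)])]))
E
```

```text
clock: 23.78
tcp_pos: [523.9, 4.6, 216.9]
eef_rot: [3.137, -0.005, 0.288]
ft_force: [0.8, -0.3, 0.5]
finger_gap: 1.0
gripper_force: 0.0
23.77 tcp [523.9   4.6 216.9] q [-0.204  0.397  1.695 -0.002  1.043  1.079] gap 1.0 F [ 0.8 -0.3  0.5] gf 0.0
[[0.959, 0.284, 0.006], [0.284, -0.959, -0.003], [0.005, 0.004, -1.0]]
284.5929410594453 203.41064405477567 [283.42389744 192.1332779 ]
crop corners w4 (218,151) w5 219 153 scale 3.076923076923077 3
```

View pics/m5.png

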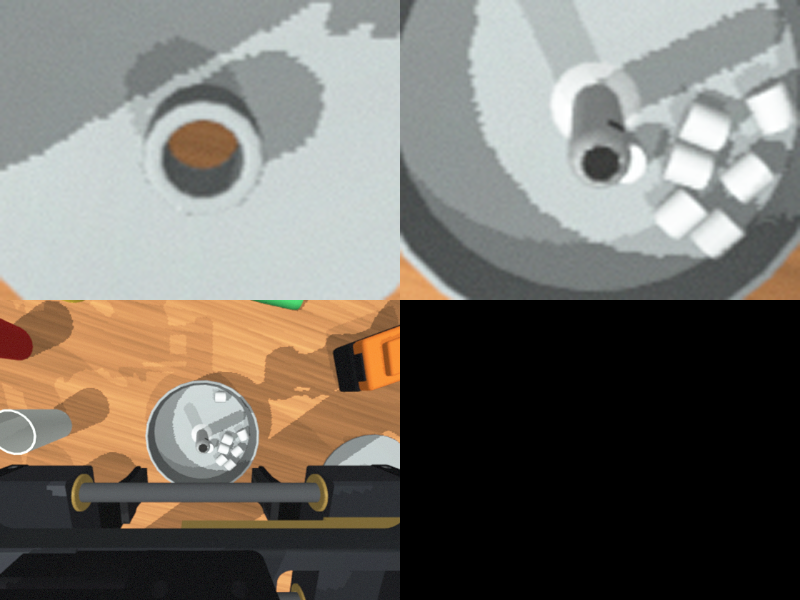

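Collar-top centre is at full-frame pixel (284.1,203.5) and the spigot top at (284.0,207.3). The wrist rays put the cover at (526.6,-333.5) and the base at (523.8,-1.5). The base-minus-cover offset is (-2.6,331.6), within 1 mm of the top camera.

Run:
```python
from h import *
go(tcp=(527.6,-333,60),z=(0,0,-1),y=(.2771,-.9608,0))
```

```text
travel mm first, tool axes now [-92.5 323.5 157.5] | after turn [-89.9 324.6 156.6] | twist deg [ 0.22 -0.25  0.34]
```

```bash
python3 -m handwheel '[{"travel":[0,0,0],"twist":[0.2,-0.2,0.3],"grip":1},{"travel":[-0.0112,0.0406,0.0196],"twist":[0,0,0],"grip":1},{"travel":[-0.0112,0.0406,0.0196],"twist":[0,0,0],"grip":1},{"travel":[-0.0112,0.0406,0.0196],"twist":[0,0,0],"grip":1},{"travel":[-0.0112,0.0406,0.0196],"twist":[0,0,0],"grip":1},{"travel":[-0.0112,0.0406,0.0196],"twist":[0,0,0],"grip":1},{"travel":[-0.0112,0.0406,0.0196],"twist":[0,0,0],"grip":1},{"travel":[-0.0112,0.0406,0.0196],"twist":[0,0,0],"grip":1},{"travel":[-0.0112,0.0406,0.0196],"twist":[0,0,0],"grip":1},{"travel":[0,0,0],"twist":[0,0,0],"grip":1},{"travel":[0,0,0],"twist":[0,0,0],"grip":1}]'
python3 - <<'E'
from h import *
st();go(tcp=(527.6,-333,10),z=(0,0,-1),y=(.2771,-.9608,0))
E
```

```text
clock: 25.2
tcp_pos: [527.3, -333.2, 58.8]
eef_rot: [-3.139, 0.0, 0.279]
ft_force: [1.0, 0.6, -0.3]
finger_gap: 0.997
gripper_force: 0.0
25.2 tcp [ 527.3 -333.2   58.8] q [-7.430e-01  7.390e-01  1.555e+00  1.000e-03  8.500e-01  5.480e-01] gap 0.997 F [ 1.   0.6 -0.3] gf 0.0
[[0.961, 0.275, -0.001], [0.275, -0.961, 0.002], [-0.0, -0.002, -1.0]]
travel mm first, tool axes now [ 0.3  0.  48.8] | after turn [ 0.3 -0.1 48.8] | twist deg [-0.13  0.01 -0.12]
```

Descend, close gently, then firm up and lift a little.

```bash
python3 -m handwheel '[{"travel":[0,0,0.02],"twist":[0,0,0],"grip":1},{"travel":[0,0,0.016],"twist":[0,0,0],"grip":1},{"travel":[0,0,0.009],"twist":[0,0,0],"grip":1},{"travel":[0,0,0.0035],"twist":[0,0,0],"grip":1},{"travel":[0,0,0],"twist":[0,0,0],"grip":-1},{"travel":[0,0,0],"twist":[0,0,0],"grip":-1},{"travel":[0,0,0],"twist":[0,0,0],"grip":-1},{"travel":[0,0,0],"twist":[0,0,0],"grip":-1},{"travel":[0,0,0],"twist":[0,0,0],"grip":-1},{"travel":[0,0,0],"twist":[0,0,0],"grip":-1},{"travel":[0,0,0],"twist":[0,0,0],"grip":-1},{"travel":[0,0,0],"twist":[0,0,0],"grip":-1}]' 30
python3 - <<'E'
from h import *
st()
E
```

```text
clock: 26.7
tcp_pos: [528.2, -332.9, 10.9]
eef_rot: [-3.141, -0.001, 0.281]
ft_force: [0.2, 0.1, 1.5]
finger_gap: 0.42
gripper_force: 30.0
26.7 tcp [ 528.2 -332.9   10.9] q [-7.410e-01  8.120e-01  1.568e+00  1.000e-03  7.620e-01  5.480e-01] gap 0.42 F [0.2 0.1 1.5] gf 30.0
[[0.961, 0.277, 0.0], [0.277, -0.961, 0.001], [0.001, -0.001, -1.0]]
```

```bash
python3 -m handwheel '[{"travel":[0,0,-0.01],"twist":[0,0,0],"grip":-1},{"travel":[0,0,-0.03],"twist":[0,0,0],"grip":-1},{"travel":[0,0,-0.035],"twist":[0,0,0],"grip":-1},{"travel":[0,0,-0.035],"twist":[0,0,0],"grip":-1},{"travel":[0,0,-0.032],"twist":[0,0,0],"grip":-1},{"travel":[0.0045,-0.016,0],"twist":[0,0,0],"grip":-1},{"travel":[0.009,-0.032,0],"twist":[0,0,0],"grip":-1},{"travel":[0.009,-0.032,0],"twist":[0,0,0],"grip":-1},{"travel":[0.009,-0.032,0],"twist":[0,0,0],"grip":-1},{"travel":[0.009,-0.032,0],"twist":[0,0,0],"grip":-1},{"travel":[0.009,-0.032,0],"twist":[0,0,0],"grip":-1},{"travel":[0.009,-0.032,0],"twist":[0,0,0],"grip":-1},{"travel":[0.009,-0.032,0],"twist":[0,0,0],"grip":-1},{"travel":[0.009,-0.032,0],"twist":[0,0,0],"grip":-1},{"travel":[0.009,-0.032,0],"twist":[0,0,0],"grip":-1},{"travel":[0.0045,-0.016,0],"twist":[0,0,0],"grip":-1},{"travel":[0,0,0],"twist":[0,0,0],"grip":-1},{"travel":[0,0,0],"twist":[0,0,0],"grip":-1}]' 45
python3 - <<'E'
from h import *
st();go(tcp=(525.7,-1.2,138),z=(0,0,-1),y=(.277,-.961,0));st()
d=cams.camera("side");cv2.imwrite("pics/s6.png",cv2.resize(d[120:300,200:440],(800,600))[:,:,::-1])
E
```

```text
clock: 28.95
tcp_pos: [526.1, -1.4, 152.7]
eef_rot: [3.141, -0.0, 0.28]
ft_force: [0.2, -0.0, -1.1]
finger_gap: 0.418
gripper_force: 45.0
28.95 tcp [526.1  -1.4 152.7] q [-0.215  0.495  1.75   0.     0.897  1.075] gap 0.418 F [ 0.2 -0.  -1.1] gf 45.0
[[0.961, 0.277, 0.0], [0.277, -0.961, -0.0], [0.0, 0.0, -1.0]]
travel mm first, tool axes now [-0.4 -0.3 14.7] | after turn [-0.4 -0.3 14.7] | twist deg [ 0.01 -0.02 -0.01]
28.95 tcp [526.1  -1.4 152.7] q [-0.215  0.495  1.75   0.     0.897  1.075] gap 0.418 F [ 0.2 -0.  -1.1] gf 45.0
[[0.961, 0.277, 0.0], [0.277, -0.961, -0.0], [0.0, 0.0, -1.0]]
```

View pics/s6.png

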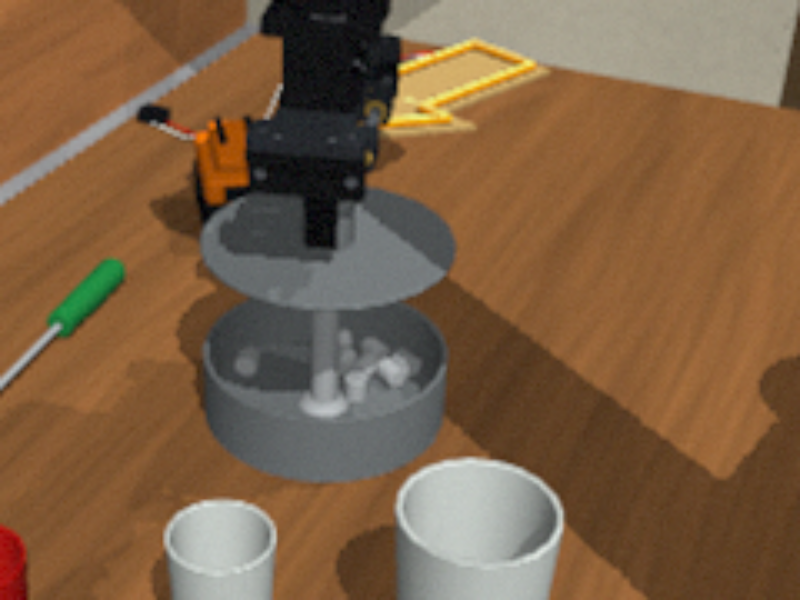

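The side view shows the cover held level above the spigot, which stands centrally under the collar. Lowering it with force checks.

```bash
python3 -m handwheel '[{"travel":[-0.0004,-0.0002,0.012],"twist":[0,0,0],"grip":-1},{"travel":[0,0,0.012],"twist":[0,0,0],"grip":-1},{"travel":[0,0,0.006],"twist":[0,0,0],"grip":-1},{"travel":[0,0,0.003],"twist":[0,0,0],"grip":-1},{"travel":[0,0,0.003],"twist":[0,0,0],"grip":-1},{"travel":[0,0,0.002],"twist":[0,0,0],"grip":-1},{"travel":[0,0,0],"twist":[0,0,0],"grip":-1}]'
```

```text
clock: 29.88
tcp_pos: [525.7, -0.5, 115.0]
eef_rot: [-3.141, -0.001, 0.281]
ft_force: [0.6, -0.0, -1.3]
finger_gap: 0.419
gripper_force: 45.0
```

```bash
python3 -m handwheel '[{"travel":[0,0,0.003],"twist":[0,0,0],"grip":-1},{"travel":[0,0,0.003],"twist":[0,0,0],"grip":-1},{"travel":[0,0,0.002],"twist":[0,0,0],"grip":-1},{"travel":[0,0,0],"twist":[0,0,0],"grip":-1}]'
```

```text
clock: 30.38
tcp_pos: [525.5, -0.5, 106.8]
eef_rot: [-3.141, -0.0, 0.281]
ft_force: [-0.4, -0.8, -1.1]
finger_gap: 0.421
gripper_force: 45.0
```

Threaded past the taper with no contact force. Continuing down.

```bash
python3 -m handwheel '[{"travel":[0,0,0.004],"twist":[0,0,0],"grip":-1},{"travel":[0,0,0.004],"twist":[0,0,0],"grip":-1},{"travel":[0,0,0.004],"twist":[0,0,0],"grip":-1},{"travel":[0,0,0.004],"twist":[0,0,0],"grip":-1},{"travel":[0,0,0],"twist":[0,0,0],"grip":-1}]'
```

```text
clock: 31.0
tcp_pos: [525.4, -0.5, 90.6]
eef_rot: [-3.141, 0.0, 0.281]
ft_force: [0.9, 0.4, -1.9]
finger_gap: 0.414
gripper_force: 45.0
```

```bash
python3 -m handwheel '[{"travel":[0,0,0.004],"twist":[0,0,0],"grip":-1},{"travel":[0,0,0.004],"twist":[0,0,0],"grip":-1},{"travel":[0,0,0.004],"twist":[0,0,0],"grip":-1},{"travel":[0,0,0.004],"twist":[0,0,0],"grip":-1},{"travel":[0,0,0.004],"twist":[0,0,0],"grip":-1},{"travel":[0,0,0],"twist":[0,0,0],"grip":-1}]'
```

```text
clock: 31.75
tcp_pos: [525.4, -0.5, 70.6]
eef_rot: [-3.141, 0.0, 0.281]
ft_force: [-0.2, 0.6, -2.3]
finger_gap: 0.417
gripper_force: 45.0
```

```bash
python3 -m handwheel '[{"travel":[0,0,0.0015],"twist":[0,0,0],"grip":-1},{"travel":[0,0,0.0015],"twist":[0,0,0],"grip":-1},{"travel":[0,0,0],"twist":[0,0,0],"grip":-1}]'
```

```text
clock: 32.12
tcp_pos: [525.7, -0.5, 68.0]
eef_rot: [-3.141, -0.001, 0.281]
ft_force: [-0.2, -0.2, -2.4]
finger_gap: 0.417
gripper_force: 45.0
```

Underside is at about 57 mm. Going down to contact in half-millimetre steps.

```bash
python3 -m handwheel '[{"travel":[0,0,0.0007],"twist":[0,0,0],"grip":-1},{"travel":[0,0,0.0007],"twist":[0,0,0],"grip":-1},{"travel":[0,0,0],"twist":[0,0,0],"grip":-1}]'
```

```text
clock: 32.5
tcp_pos: [525.6, -0.5, 66.6]
eef_rot: [-3.141, -0.001, 0.281]
ft_force: [-0.8, -0.3, -1.2]
finger_gap: 0.421
gripper_force: 45.0
```

```bash
python3 -m handwheel '[{"travel":[0,0,0.0005],"twist":[0,0,0],"grip":-1},{"travel":[0,0,0],"twist":[0,0,0],"grip":-1}]'
```

```text
clock: 32.75
tcp_pos: [525.7, -0.5, 66.1]
eef_rot: [-3.141, -0.001, 0.281]
ft_force: [-0.4, -0.2, -1.6]
finger_gap: 0.419
gripper_force: 45.0
```

```bash
python3 -m handwheel '[{"travel":[0,0,0.0005],"twist":[0,0,0],"grip":-1},{"travel":[0,0,0],"twist":[0,0,0],"grip":-1}]'
```

```text
clock: 33.0
tcp_pos: [525.7, -0.6, 65.9]
eef_rot: [-3.141, -0.001, 0.281]
ft_force: [-1.9, -0.0, 2.1]
finger_gap: 0.419
gripper_force: 45.0
```

Contact (+2.1 N): the cover is on the rim. Open and withdraw straight up.

```bash
python3 -m handwheel '[{"travel":[0,0,0],"twist":[0,0,0],"grip":0.1},{"travel":[0,0,0],"twist":[0,0,0],"grip":0.4},{"travel":[0,0,0],"twist":[0,0,0],"grip":0.8},{"travel":[0,0,0],"twist":[0,0,0],"grip":0.8},{"travel":[0,0,0],"twist":[0,0,0],"grip":0.8},{"travel":[0,0,-0.01],"twist":[0,0,0],"grip":0.8},{"travel":[0,0,-0.03],"twist":[0,0,0],"grip":0.8},{"travel":[0,0,-0.05],"twist":[0,0,0],"grip":0.8},{"travel":[0,0,-0.05],"twist":[0,0,0],"grip":0.8},{"travel":[0,0,-0.05],"twist":[0,0,0],"grip":0.8},{"travel":[-0.02,0.04,-0.03],"twist":[0,0,0],"grip":0.8},{"travel":[-0.02,0.05,0],"twist":[0,0,0],"grip":0.8},{"travel":[-0.02,0.05,0],"twist":[0,0,0],"grip":0.8},{"travel":[-0.02,0.05,0],"twist":[0,0,0],"grip":0.8},{"travel":[-0.02,0.05,0],"twist":[0,0,0],"grip":0.8},{"travel":[0,0,0],"twist":[0,0,0],"grip":0.8}]'
python3 - <<'E'
from h import *
st()
d=cams.camera("side");b=cams.camera("top")
cv2.imwrite("pics/m7.png",np.hstack([cv2.resize(d[160:340,200:440],(400,300)),cv2.resize(b,(400,300))])[:,:,::-1])
E
```

```text
clock: 35.0
tcp_pos: [495.5, -262.8, 286.0]
eef_rot: [3.14, -0.001, 0.276]
ft_force: [0.0, 0.5, 1.5]
finger_gap: 0.902
gripper_force: 0.0
35.0 tcp [ 495.5 -262.8  286. ] q [-0.687  0.37   1.519 -0.     1.251  0.609] gap 0.902 F [0.  0.5 1.5] gf 0.0
[[0.962, 0.272, 0.002], [0.272, -0.962, -0.001], [0.001, 0.002, -1.0]]
```

View pics/m7.png

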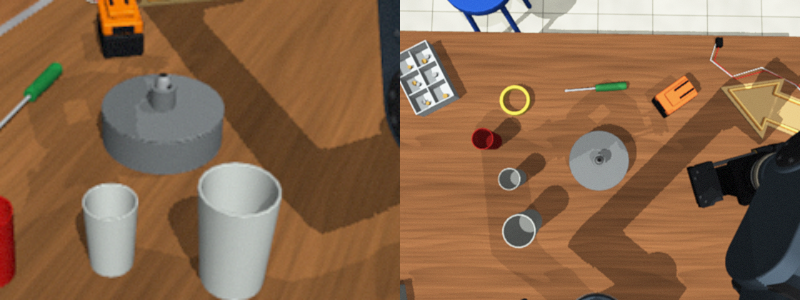

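The cover lies flat on the rim at about (160,125) in the side view, with the spigot standing out of the collar. The cup is upright and the bystanders are untouched. Handing in.

```bash
python3 -c "
from plant import order
print(order.close_job())"
```

```text
the job is handed in; nothing more can be done
None
```

I handed the job in at 35 s, with no verdict returned: all eight slugs are in the base, the empty cup is upright on the bench, the cover sits flat on the rim over the spigot, and the battery, tape and screwdriver were not touched.

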